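# Sort a pile of power-supply parts onto their rests

## Task

The parts of a dismantled power supply are piled on the repair bench. Take the pile apart one piece at a time from the top and put every piece, right way up, in the middle of its own dark rest: first the ring choke over the stub of the round rest, then the fan onto the shortest lipped rest, then the heat sink onto the middle-sized one, and last the circuit board onto the longest. Line the pieces up squarely between the lips, set each down gently without dropping it, and leave all four lying still.

Things in the scene. Friction and masses are not known exactly. Their poses are not given: they have to be found in the camera images.
- choke_mid (a point): Ring choke, on top of the pile: an upright-axis ring wound with copper wire, 44 mm across outside (about 46 over the wire), hole 22 to 24 mm, 18 mm high, about 90 g. The point is its centre, half-way up (9 mm above its underside), in the middle of the hole; z up along the ring's axis. It lies on the fan.
- fan_mid (a point): Cooling fan: black square frame 50 x 50 mm, 15 mm thick, lying flat on the heat sink under the choke, about 60 g. The point is its centre, half-way up (7.5 mm); x and y along its sides, z up.
- sink_mid (a point): Finned aluminium heat sink, 76 mm (x) x 56 mm (y), 24 mm high, about 220 g, fins upward and running along x. It lies on the circuit board under the fan. The point is its centre, half-way up (12 mm). Its flat long sides (+y, -y) can be gripped; the board under it reaches 3 mm farther out on these sides.
- board_mid (a point): Green circuit board at the bottom of the pile, 120 mm (x) x 62 mm (y), 3 mm thick, on four 12 mm brass feet near its corners, about 140 g, small parts up to 9 mm high on top near its two x ends. The point is the centre of the board's thickness, 13.5 mm above the undersides of the feet; x lengthwise, z up. Free below between the feet; grip by its long edges (+y, -y). Either end may go either way.
- choke_rest_top (a point): Dark plastic round rest, fixed: disc 72 mm across, 10 mm thick, with an upright stub 8 mm across and 8 mm high at its centre, over which the choke's hole goes so that the choke lies flat on the disc. The point is the centre of the disc's top, at the foot of the stub (10 mm above the bench); z up.
- fan_rest_top (a point): Dark plastic, fixed. 84 (x) x 62 (y) mm: a flat slab 10 mm thick with a paler grey lip, 6 mm high above the slab, across each of its two x ends; 70 mm free between the lips, both long sides (+y, -y) open. The point is the centre of the flat top where the fan goes (10 mm above the bench), x from lip to lip, z up. Fan sides parallel to its sides, any quarter turn.
- sink_rest_top (a point): Dark plastic, fixed. 110 (x) x 68 (y) mm: a flat slab 10 mm thick with a paler grey lip, 6 mm high above the slab, across each of its two x ends; 96 mm free between the lips, both long sides (+y, -y) open. The point is the centre of the flat top where the heat sink goes (10 mm above the bench), x from lip to lip, z up. The heat sink's length lies along x, either way round.
- board_rest_top (a point): Dark plastic, fixed. 156 (x) x 76 (y) mm: a flat slab 10 mm thick with a paler grey lip, 6 mm high above the slab, across each of its two x ends; 140 mm free between the lips, both long sides (+y, -y) open. The point is the centre of the flat top where the board goes (10 mm above the bench), x from lip to lip, z up. The board's feet stand on it, its length along x, either way round.

How it is judged:
By the outcome, as a careful person would: the job done as asked, in the order asked, and still so for the second after the job is handed in, with the robot touching nothing.
It also fails if it takes over 115 s, if anything falls off the work surface, if the arm or the gripper's body presses on something with over 40 N, if the wrist force passes 120 N, or if a joint passes its speed limit or range.

## Robot

A 6-joint arm with a two-finger parallel gripper is mounted at the origin on the work surface. World frame = base frame: x ahead of the robot, y to its left, z up, the work surface at z = 0. Lengths are in mm, angles in degrees, forces in N, time in s.
With the tool pointing down it reaches from about 250 to 775 mm from the base axis. Payload 8.9 kg.
Tool frame: the origin (TCP) lies at the very end of the fingers, on their centre line; the grasp point (between the pads) lies 19 mm behind it; z points along the fingers, y is the line along which they close (so a half turn about z gives the same grasp; the last joint's range is limited). The gripper opens to 85 mm and grips with 20 to 120 N. Pads are 22 mm wide; open, the fingers measure 114 mm over their backs; the gripper's body (76 mm by 85 mm) begins 54 mm behind the grasp point. The pads swing forward as they close: fully open they stand 13 mm farther back than shut.
Start: joints at [-71.236, 16.656, -8.789, 64.555, 0, 82.019], TCP at [236.268, -468.83, 231.305] pointing down, gripper open.
Joint ranges: [-144.48, 144.48], [-52.06, 99.96], [-74.48, 78.29], [-112.23, 115.85], [-86.99, 84.42], [-180, 180]. Speed limits (degrees/s): [127.2, 127.2, 159.86, 180, 180, 180].

## Interface

Orientations are given as a 3x3 rotation matrix whose columns are the frame's x, y, z axes.
In Python, from bench import move_ptp, servo_line, move_j, move_gripper, sleep, solve_ik, snapshot, MotionError, job_done, regions_of, current_t, current_joint_positions, current_qvel, current_tau, current_tool_pos, current_tcp_rot, current_ft_force, current_wrist_torque, current_width, current_grip_force gives the robot as it stands. Calls block until the motion is done:
- move_ptp(position, orientation): joint-space move of the TCP to a pose.
- servo_line(position, orientation=None, v=150): straight line of the TCP; orientation=None keeps the orientation; v is the mean speed in mm/s.
- move_j(angles): joint-space move.
- move_gripper(opening, effort=None): finger opening in mm; effort is the grip in N (None keeps the last); returns when the fingers have stopped.
- sleep(seconds).
- solve_ik(position, orientation): joint angles nearest the present ones, or None.
- snapshot(name): name is "scene" or "top" or "wrist"; returns a dict with "img" (384x512x3 uint8, red, green, blue), "mtx" (3x3 intrinsics, pixels), "position" and "orientation" of the camera in the world; the wrist camera has in their place "mount" (4x4, takes a point from camera to tool coordinates, whose origin is the TCP and whose axes are the flange's). Camera axes: x right, y up, looking along -z (the intrinsics and any distortion apply to the point x, -y, -z); pixel columns grow to the right and rows downward; lengths in mm; the calibration is good to about 2 mm. A picture is of the moment at which its call begins: read the wrist's pose just before it. There is no depth.
A pose or a line that the arm cannot do raises MotionError and nothing moves.
- job_done(): hands the job in; it is judged then, once.
Trained networks look in a picture, given as the dict that the camera call returned (one of the last four; its "shot" number tells which), for a name from the list of things; names that differ only in an ending like _2 or _b are one class to them, and where a whole thing is asked for, a point or a joint stands for the part that bears it (a point fixed in the world has none). Each returns a list of dicts, best first, with "confidence" (0 to 1); they miss things now and then, are a little off and sometimes report something else, mostly with a low value. They report only what shows in the picture. A call takes as long as a camera call.
- regions_of(picture, query): "pixels" (384x512 bool, what is visible of it) and "bbox" ([left, top, right, bottom] in pixels, round what is visible of it).
Readings, each from a call of its own:
- current_t(): time.
- current_joint_positions(): joint angles.
- current_qvel(): joint speeds.
- current_tau(): joint torques, N m.
- current_tool_pos(): TCP position.
- current_tcp_rot(): TCP orientation.
- current_ft_force(): force on the tool from outside, world axes, zero at the start.
- current_wrist_torque(): the same for the moment, N m.
- current_width(): finger opening in mm.
- current_grip_force(): force on a finger pad.
Only numpy, scipy, OpenCV 4.12 (cv2) and the standard library are available. Lean on these libraries where they do the work, as an engineer would, in place of code of your own. Each camera call takes 0.05 s, during which the arm holds its last target. There are 200 camera calls.

## Working session

There is one attempt and no reset: what is moved stays moved. The work goes in short steps, each a Python script; the robot and the scene stay as the last script left them, time stands still between calls to the robot, and variables do not carry over. Pictures are saved under pics/ and viewed, at most 14 in all, crops included, and the job is handed in when it is done.

```bash
mkdir -p pics; ls; python3 - <<'E'
from bench import *
import cv2
for n in ("scene","top"):
    s=snapshot(n); cv2.imwrite(f"pics/{n}0.png",s["img"][:,:,::-1])
    print(n,s["mtx"],s["position"],s["orientation"],[k for k in s])
    for q in ("choke_mid","fan_mid","sink_mid","board_mid","choke_rest_top","fan_rest_top","sink_rest_top","board_rest_top"):
        r=regions_of(s,q); print(q,[(round(a["confidence"],2),a["bbox"],a["pixels"].sum()) for a in r[:2]])
s=snapshot("wrist");print(s["mount"],s["mtx"],s.keys(),current_tcp_rot())
E
```

```text
pics
scene [[415.74390363   0.         253.5338466 ]
 [  0.         415.74390363 194.53474101]
 [  0.           0.           1.        ]] [1083.76549919  160.0487567   900.07663908] [[-0.31053521 -0.79447083  0.52190419]
 [ 0.95055391 -0.26178866  0.16707474]
 [ 0.00389259  0.54798066  0.83648195]] ['img', 'mtx', 'position', 'orientation', 'shot']
choke_mid [(0.63, [414.3, 190.8, 434.8, 210.0], np.int64(280))]
fan_mid [(0.73, [407.6, 192.2, 436.9, 216.9], np.int64(204))]
sink_mid [(0.64, [405.1, 193.7, 436.2, 226.0], np.int64(336))]
board_mid [(0.69, [404.3, 190.0, 434.2, 234.0], np.int64(298))]
choke_rest_top [(0.83, [183.3, 210.6, 214.3, 238.4], np.int64(641))]
fan_rest_top [(0.97, [260.3, 151.7, 281.8, 180.1], np.int64(654))]
sink_rest_top [(0.6, [289.7, 220.4, 343.5, 267.4], np.int64(1315)), (0.37, [399.7, 189.9, 433.0, 234.7], np.int64(414))]
board_rest_top [(0.68, [119.4, 115.5, 161.3, 160.9], np.int64(1290))]
top [[402.20066284   0.         253.2284138 ]
 [  0.         402.20066284 194.86272418]
 [  0.           0.           1.        ]] [ 467.44412961  -16.08494314 1100.86435
[... 750 characters left out ...]
152.0, 215.0, 196.3], np.int64(998))]
board_rest_top [(0.76, [380.6, 201.5, 421.6, 263.9], np.int64(1778))]
[[-7.25708788e-05  9.58953853e-01  2.83562166e-01  7.17473789e+01]
 [ 9.99999561e-01  3.34550122e-04 -8.75459818e-04  2.09478849e-01]
 [-9.34391323e-04  2.83561977e-01 -9.58953457e-01 -1.42534172e+02]
 [ 0.00000000e+00  0.00000000e+00  0.00000000e+00  1.00000000e+00]] [[333.70718492   0.         254.36406555]
 [  0.         333.70718492 193.73243385]
 [  0.           0.           1.        ]] dict_keys(['img', 'mtx', 'mount', 'shot']) [[ 8.93014629e-01  4.50027634e-01  1.96098128e-05]
 [ 4.50027634e-01 -8.93014630e-01 -4.61247571e-06]
 [ 1.54361082e-05  1.29439659e-05 -1.00000000e+00]]
```

```bash
cat > h.py <<'E'
from bench import *
import numpy as np, cv2
def unproj(s,px,z,pose=None):
    """pixels (N,2) -> world points on plane z; pose=(R,p) of the camera"""
    R,p=pose if pose else (np.array(s["orientation"]),np.array(s["position"]))
    px=np.atleast_2d(px).astype(float); K=s["mtx"]
    d=np.c_[(px[:,0]-K[0,2])/K[0,0],-(px[:,1]-K[1,2])/K[1,1],-np.ones(len(px))]@R.T
    return p+d*((z-p[2])/d[:,2])[:,None]
def proj(s,P,pose=None):
    R,p=pose if pose else (np.array(s["orientation"]),np.array(s["position"]))
    c=(np.atleast_2d(P)-p)@R; K=s["mtx"]
    return np.c_[K[0,0]*c[:,0]/-c[:,2]+K[0,2],K[1,1]*-c[:,1]/-c[:,2]+K[1,2]]
def wsnap():
    R=np.array(current_tcp_rot()); t=np.array(current_tool_pos())
    s=snapshot("wrist"); M=s["mount"]
    s["pose"]=(R@M[:3,:3],t+R@M[:3,3]); return s
def down(a):
    """tool down, closing line (tool y) along world angle a deg"""
    c,s=np.cos(np.radians(a)),np.sin(np.radians(a))
    y=np.array([c,s,0]); z=np.array([0,0,-1.]); return np.c_[np.cross(y,z),y,z]
E
python3 - <<'E'
from h import *
s=snapshot("top")
a=dict(choke=40,fan=40)
for q,z in (("choke_mid",72),("fan_mid",54),("sink_mid",39),("board_mid",15),("choke_rest_top",10),("fan_rest_top",10),("sink_rest_top",10),("board_rest_top",10)):
    m=regions_of(s,q)[0]["pixels"]
    v,u=np.nonzero(m); P=unproj(s,np.c_[u,v],z)[:,:2].astype(np.float32)
    print(q,cv2.minAreaRect(P),P.mean(0))
i=cv2.resize(s["img"],None,fx=1.56,fy=1.56,interpolation=2);cv2.imwrite("pics/a.png",i[:,:,::-1])
E
```

```text
choke_mid ((449.0477294921875, 379.0086975097656), (46.9768180847168, 40.992889404296875), 89.10118103027344) [448.73138 378.479  ]
fan_mid ((449.9081726074219, 380.81634521484375), (49.06202697753906, 53.20939636230469), 17.39226722717285) [454.3415  370.40314]
sink_mid ((447.14178466796875, 391.70166015625), (48.483001708984375, 44.94695281982422), 89.10501098632812) [447.91174 391.22595]
board_mid ((452.9630126953125, 383.3904113769531), (120.51815032958984, 61.49536895751953), 16.368370056152344) [458.6437  381.14243]
choke_rest_top ((648.6859741210938, -126.07579040527344), (68.08110809326172, 71.68343353271484), 88.64051055908203) [ 648.6412   -126.022675]
fan_rest_top ((429.7038879394531, -7.288959503173828), (83.57563781738281, 59.244483947753906), 19.79224395751953) [429.77493    -7.2452517]
sink_rest_top ((619.325439453125, 168.09295654296875), (69.67664337158203, 109.62350463867188), 62.02120590209961) [618.8149  168.57878]
board_rest_top ((451.02239990234375, -379.2900390625), (159.93582153320312, 85.32717895507812), 11.878320693969727) [ 450.27182 -380.7937 ]
```

View pics/a.png

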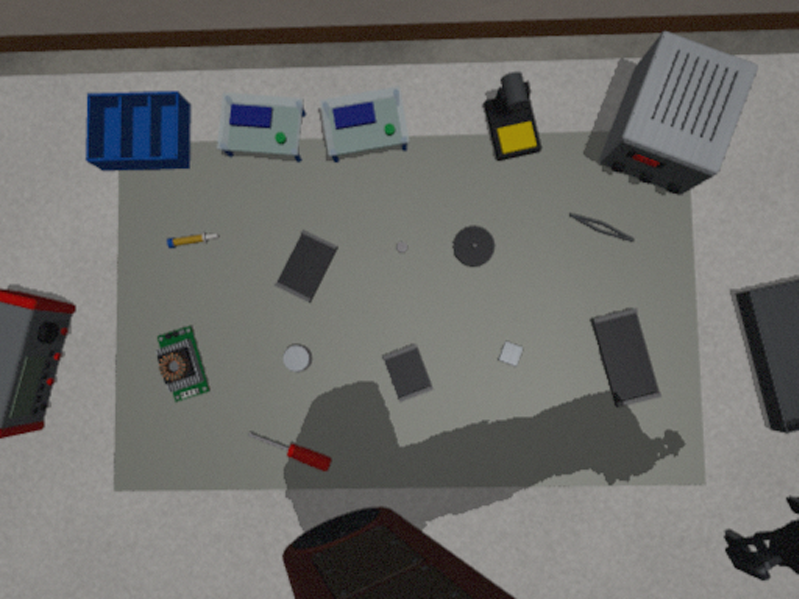

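```bash
cat >> h.py <<'E'
def look(xy,a,z,name=None):
    move_ptp([xy[0],xy[1],z],down(a)); s=wsnap()
    if name: cv2.imwrite(f"pics/{name}.png",cv2.resize(s["img"],None,fx=1.5,fy=1.5)[:,:,::-1])
    return s
def rect(s,q,z):
    r=regions_of(s,q)
    if not r: print(q,"none"); return None
    v,u=np.nonzero(r[0]["pixels"]); P=unproj(s,np.c_[u,v],z,s["pose"])[:,:2].astype(np.float32)
    print(q,round(r[0]["confidence"],2),cv2.minAreaRect(P),P.mean(0)); return P
E
python3 - <<'E'
from h import *
print(current_t())
for k,a in enumerate((102,-78)):
    s=look((451,-380),a,150,f"b{k}"); rect(s,"board_rest_top",10)
    print(current_t(),current_joint_positions())
E
cd pics; python3 -c "
import cv2,numpy as np
a,b=cv2.imread('b0.png'),cv2.imread('b1.png');cv2.imwrite('b.png',cv2.resize(np.vstack([a,b]),(512,600*512//512 and 600)))"
```

```text
1.4
board_rest_top 0.68 ((449.51080322265625, -382.5680236816406), (159.25759887695312, 77.03370666503906), 13.343643188476562) [ 443.5562 -383.7384]
3.6083 [-4.72425461e+01  2.67224853e+01 -6.26920676e+00  5.69982113e+01
 -4.29828096e-03 -5.91918281e+01]
board_rest_top 0.95 ((446.6460266113281, -383.2395324707031), (159.1332550048828, 76.45513916015625), 12.90921688079834) [ 452.6257  -381.91443]
6.3583 [-4.72174954e+01  2.67355107e+01 -6.26709539e+00  5.69966194e+01
  5.61381160e-04  1.20765808e+02]
```

View pics/b0.png

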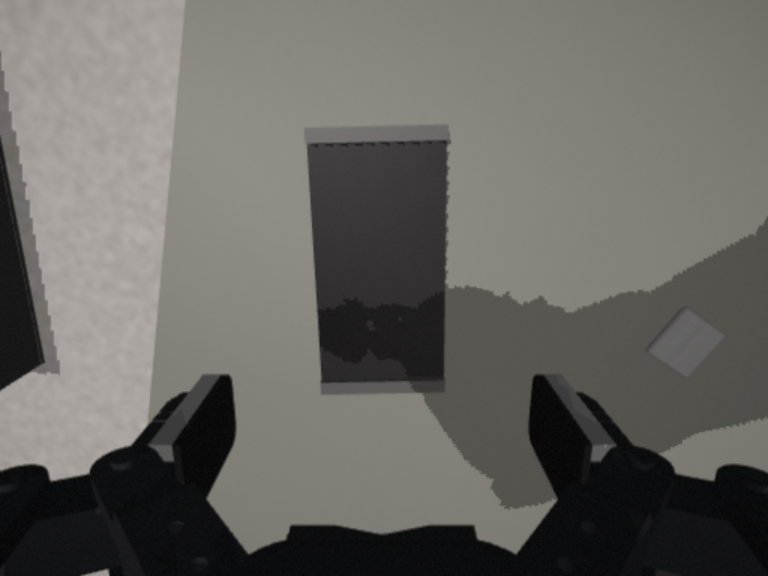

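```bash
cat >> h.py <<'E'
import pickle
from scipy.optimize import minimize
def box(cx,cy,lx,ly,z0,z1):
    return np.array([[cx+i*lx/2,cy+j*ly/2,z] for i in(-1,1) for j in(-1,1) for z in(z0,z1)])
def cyl(r,z0,z1):
    t=np.linspace(0,2*np.pi,48); return np.vstack([np.c_[r*np.cos(t),r*np.sin(t),0*t+z] for z in(z0,z1)])
def rest(lx,ly): return [box(0,0,lx,ly,0,10)]+[box(i*(lx/2-3.5),0,7,ly,10,16) for i in(-1,1)] if False else [box(0,0,lx,ly,0,10)]+[box(i*(lx/2-3.5),0,7,ly,0,16) for i in(-1,1)]
MODEL=dict(board_rest_top=rest(156,76),sink_rest_top=rest(110,68),fan_rest_top=rest(84,62),choke_rest_top=[cyl(36,0,10)],
  choke=[cyl(22.7,54,72)],fan=[box(0,0,50,50,39,54)],sink=[box(0,0,76,56,15,39)],board=[box(0,0,120,62,12,15)])
def place(P,g):
    c,s=np.cos(np.radians(g[2])),np.sin(np.radians(g[2])); return P@np.array([[c,s,0],[-s,c,0],[0,0,1]])+[g[0],g[1],0]
F=3
def render(s,parts,g):
    im=np.zeros((384*F,512*F),np.uint8)
    for P in parts:
        uv=(proj(s,place(P,g),s.get("pose"))+.5)*F-.5
        cv2.fillConvexPoly(im,cv2.convexHull(np.round(uv*16).astype(np.int32)),255,shift=4)
    return im
def fit(s,mask,parts,g,hide=None):
    """pose (x,y,yaw) whose silhouette best matches mask; hide = pixels not to judge"""
    m=cv2.resize(mask.astype(np.uint8)*255,(512*F,384*F),interpolation=cv2.INTER_LINEAR)
    m=(m>127)*np.uint8(255); w=None if hide is None else cv2.resize((~hide).astype(np.uint8),(512*F,384*F),interpolation=0)
    def cost(g):
        d=cv2.absdiff(render(s,parts,g),m)
        if w is not None: d=d*w
        return d.sum()/255/F/F
    g=np.array(g,float)
    for st in(4,1):
        r=minimize(cost,g,method="Nelder-Mead",options=dict(initial_simplex=np.vstack([g]+[g+st*np.eye(3)[i] for i in range(3)]),xatol=.03,fatol=.5)); g=r.x
    return g,r.fun/(m.sum()/255/F/F)
def seg(s,q):
    r=regions_of(s,q); 
    return (r[0]["pixels"],r[0]["confidence"]) if r else (None,0)
E
python3 - <<'E'
from h import *
L=[("board_rest_top",(448,-383),13.1,-77),("fan_rest_top",(430,-7),19.8,-70),("fan_rest_top",(430,-7),19.8,110),("choke_rest_top",(648,-126),0,90),("sink_rest_top",(619,168),-28,62),(None,(450,382),-73,17),(None,(450,382),-73,-163)]
out=[]
for i,(q,xy,g,a) in enumerate(L):
    try: s=look(xy,a,150 if q else 190,f"c{i}")
    except MotionError as e: print(q,a,e); continue
    d={}
    for k in ([q] if q else ["choke_mid","fan_mid","sink_mid","board_mid"]): d[k]=seg(s,k)
    out.append((s,d,a))
    if q: print(q,a,d[q][1],fit(s,d[q][0],MODEL[q],[*xy,g]),current_t())
    else: print({k:(v[1],None if v[0] is None else v[0].sum()) for k,v in d.items()},current_t(),current_joint_positions())
pickle.dump(out,open("looks.pkl","wb"))
E
```

```text
board_rest_top -77 0.74 (array([ 448.12976473, -382.91546667,   13.14501367]), np.float64(0.008752641498657834)) 6.7083
fan_rest_top -70 0.87 (array([427.9542667 ,  -7.50864783,  19.18112337]), np.float64(0.01821399003262934)) 8.2167
fan_rest_top 110 0.95 (array([427.45934184,  -7.4436791 ,  19.70904337]), np.float64(0.01426971684530475)) 10.9667
choke_rest_top 90 0.63 (array([ 646.57922021, -126.96047236,    3.40006435]), np.float64(0.01132811680547106)) 12.0417
sink_rest_top 62 0.59 (array([617.32323861, 168.28853068, -27.24067516]), np.float64(0.013242738844249743)) 13.275
{'choke_mid': (0.86, np.int64(2089)), 'fan_mid': (0.79, np.int64(1647)), 'sink_mid': (0.61, np.int64(2179)), 'board_mid': (0.76, np.int64(2690))} 14.6417 [ 3.31506372e+01  2.51627562e+01 -2.52266644e+00  6.23294994e+01
 -1.55875901e-03  1.06204218e+02]
{'choke_mid': (0.85, np.int64(1914)), 'fan_mid': (0.85, np.int64(1375)), 'sink_mid': (0.75, np.int64(1727)), 'board_mid': (0.55, np.int64(2979))} 17.5417 [ 3.32330002e+01  2.51342044e+01 -2.53011055e+00  6.23340971e+01
  1.39825740e-03 -7.37569830e+01]
```

View pics/c5.png

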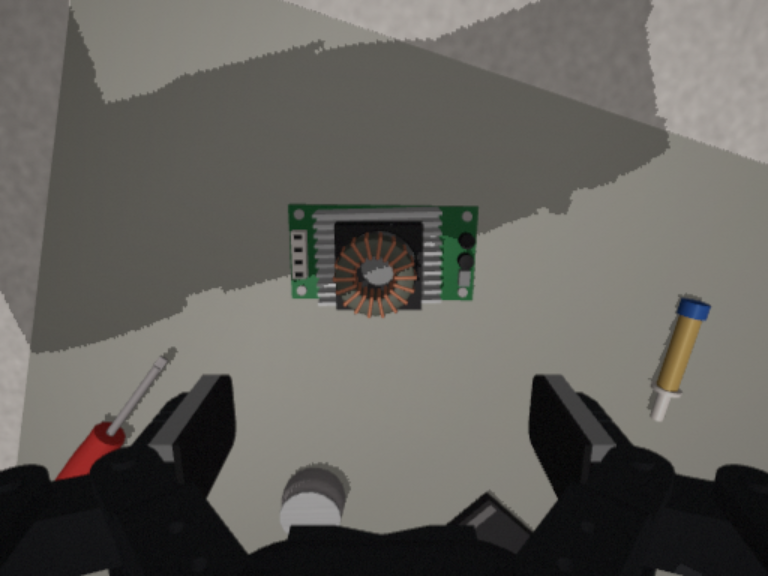

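```bash
cat >> h.py <<'E'
def union(s,a): # all visible pile pixels on / above
    return np.logical_or.reduce(a)
def hull(m):
    v,u=np.nonzero(m); o=np.zeros(m.shape,np.uint8); cv2.fillConvexPoly(o,cv2.convexHull(np.c_[u,v].astype(np.int32)),1); return o>0
E
python3 - <<'E'
from h import *
for s,d,a in pickle.load(open("looks.pkl","rb"))[-2:]:
    c,f,k,b=[d[n+"_mid"][0] for n in("choke","fan","sink","board")]
    ch=hull(c)
    print("choke",fit(s,ch,MODEL["choke"],[450,380,0]))
    print("fan",fit(s,f&~ch,MODEL["fan"],[450,380,17],ch))
    print("sink",fit(s,k&~ch&~f,MODEL["sink"],[450,382,17],ch|f))
    print("board",fit(s,b&~k&~f&~ch,MODEL["board"],[450,382,17],ch|f|k))
E
```

```text
choke (array([446.24735333, 381.69437784,   1.51671956]), np.float64(0.022))
fan (array([447.92656519, 383.52769081,  16.65566562]), np.float64(0.043267286696320253))
sink (array([447.23613449, 384.96112235,  18.58515522]), np.float64(0.059633271326069624))
board (array([450.29932559, 384.34621277,  16.39279813]), np.float64(0.06354982018193357))
choke (array([4.45861647e+02, 3.81206540e+02, 4.30861616e-01]), np.float64(0.06674333026678933))
fan (array([447.62546644, 383.48030786,  17.04025774]), np.float64(0.11030165054069437))
sink (array([446.80491553, 384.98573167,  17.93196197]), np.float64(0.2101528736373605))
board (array([449.95049065, 384.04102892,  16.73802347]), np.float64(0.09868445710430644))
```

```bash
cat >> h.py <<'E'
def pick(x,y,a,z,effort,lift=90,up=100):
    R=down(a); move_ptp([x,y,z+up],R); servo_line([x,y,z],R,v=120)
    move_gripper(0,effort); w=current_width(); print("width",w,"grip",current_grip_force())
    servo_line([x,y,z+8],R,v=40); servo_line([x,y,z+lift],R,v=150); print("t",current_t(),current_width(),current_ft_force())
def put(x,y,a,z,above=60,over=2.0,wopen=85):
    """z = TCP height at nominal contact"""
    R=down(a); move_ptp([x,y,z+above],R); servo_line([x,y,z+8],R,v=120); servo_line([x,y,z+2.5],R,v=20); sleep(.25)
    f0=np.array(current_ft_force()); h=z+2.5
    while h>z-over:
        h-=.4; servo_line([x,y,h],R,v=12); f=np.array(current_ft_force())-f0
        if f[2]>1.5: break
    print("contact at",h-z,f); move_gripper(wopen); sleep(.2)
    servo_line([x,y,h+30],R,v=80); servo_line([x,y,h+above+40],R,v=200); print("t",current_t(),current_width())
E
python3 - <<'E'
from h import *
pick(446.1,381.4,107,56,35)
s=wsnap(); cv2.imwrite("pics/d.png",cv2.resize(s["img"],None,fx=1.5,fy=1.5)[:,:,::-1])
E
```

```text
width 42.773964285441025 grip 34.713820279575884
t 21.4583 42.7362465176014 [-0.23786965 -0.28272154 -1.27912352]
```

View pics/d.png

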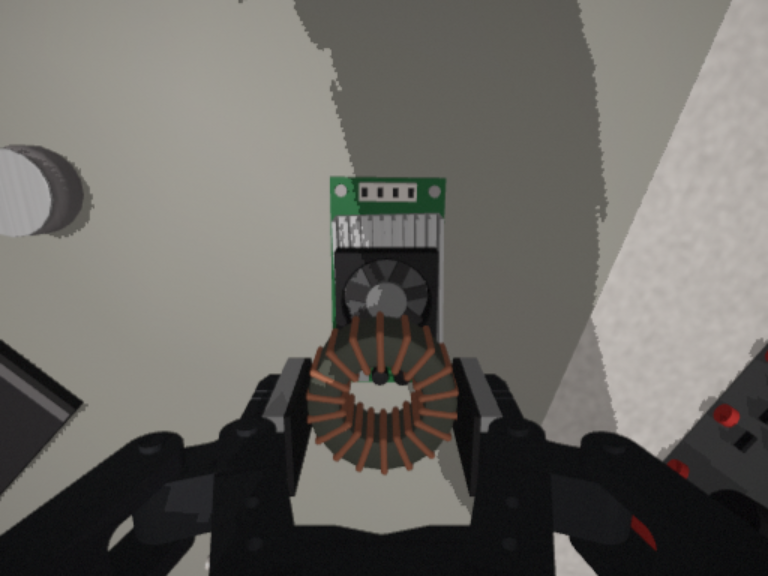

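```bash
cat >> h.py <<'E'
def check(name,rest,zb,g,hide=None,pic=None):
    """see the present view: fit a placed piece lying zb higher/lower than in the pile"""
    s=wsnap(); m,c=seg(s,name+"_mid")
    if pic: cv2.imwrite(f"pics/{pic}.png",cv2.resize(s["img"],None,fx=1.5,fy=1.5)[:,:,::-1])
    if name=="choke": m=hull(m)
    r=fit(s,m,[P+[0,0,zb] for P in MODEL[name]],g,hide); print(name,c,r); return s,r[0]
E
python3 - <<'E'
from h import *
R=(646.6,-127.0)
put(*R,107,12.5,above=80)
check("choke",None,-44,[*R,0],pic="e")
s=look((447.8,383.5),107,170,"f"); m,c=seg(s,"fan_mid"); print(c,fit(s,m,MODEL["fan"],[447.8,383.5,17]),current_t())
E
```

```text
contact at 1.299999999999999 [-0.75601554  0.41262795  1.63808161]
t 27.4833 84.78176833065022
choke 0.9 (array([ 645.95248816, -127.51601748,    2.55371448]), np.float64(0.043875314554752826))
0.59 (array([447.97516501, 383.46198052,  17.10012002]), np.float64(0.018959336843284418)) 29.6667
```

View pics/e.png

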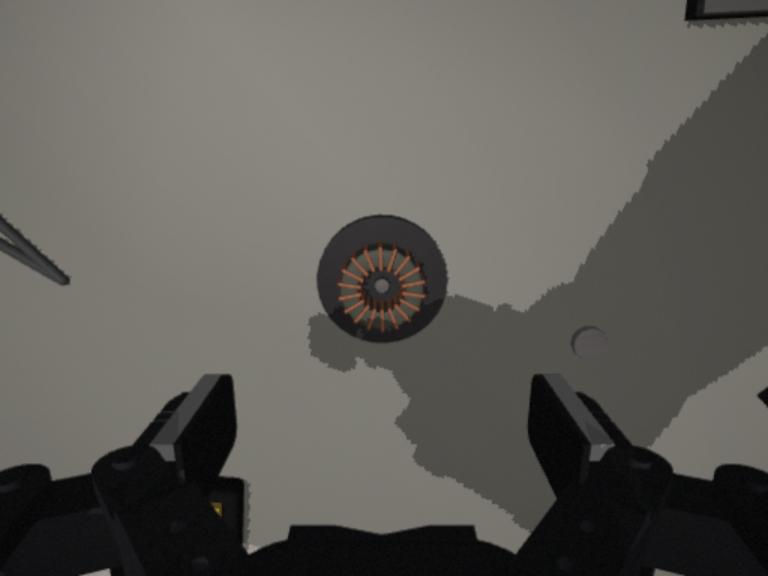

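```bash
sed -i 's/if f\[2\]>1.5: break/if f[2]>1.8:\n            sleep(.1); f=np.array(current_ft_force())-f0\n            if f[2]>1.8: break/' h.py; python3 - <<'E'
from h import *
pick(447.9,383.5,107.1,41.5,30)
R=(427.7,-7.5)
put(*R,109.45,12.5,above=80)
s,g=check("fan",None,-29,[*R,19.4],pic="g")
s=look((447.0,385),107.5,150,"f2"); m,c=seg(s,"sink_mid"); print(c,fit(s,m,MODEL["sink"],[447,385,17.5]),current_t())
m,c=seg(s,"choke_mid"); print(c)
E
```

```text
width 52.50573176060471 grip 29.85321342945099
t 32.375 52.048714190266594 [-0.08309308 -0.0334065  -0.54789385]
contact at 0.8999999999999986 [-0.93907582 -0.63682234  6.87556819]
t 38.1167 84.91020411690273
fan 0.81 (array([426.99576969,  -8.2645531 ,  19.35373614]), np.float64(0.0225909211574197))
0.91 (array([446.45776846, 384.76228276,  18.54966894]), np.float64(0.07415345049292757)) 39.775
0
```

View pics/g.png

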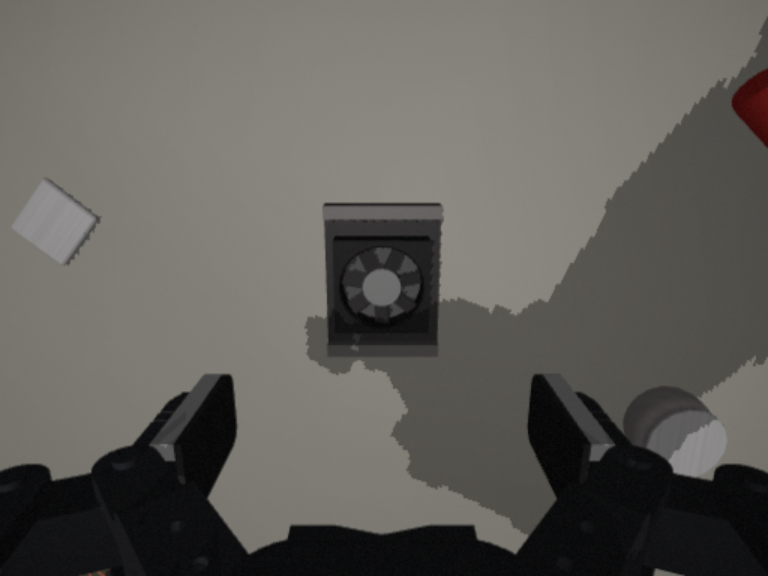

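View pics/f2.png

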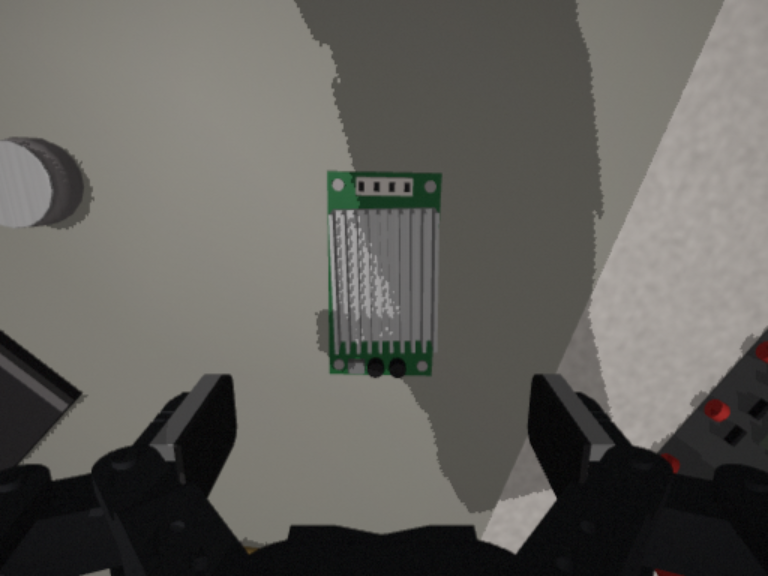

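```bash
python3 - <<'E'
from h import *
pick(446.8,384.9,108.3,17.5,70,lift=110)
s=wsnap(); cv2.imwrite("pics/h.png",cv2.resize(s["img"],None,fx=1.5,fy=1.5)[:,:,::-1])
m,c=seg(s,"board_mid"); print(c,m.sum())
E
```

```text
width 54.10324613178425 grip 73.33047866821289
t 42.6417 54.369012972030966 [ 0.539855   -0.27568424 -2.69303691]
0.7 1350
```

View pics/h.png

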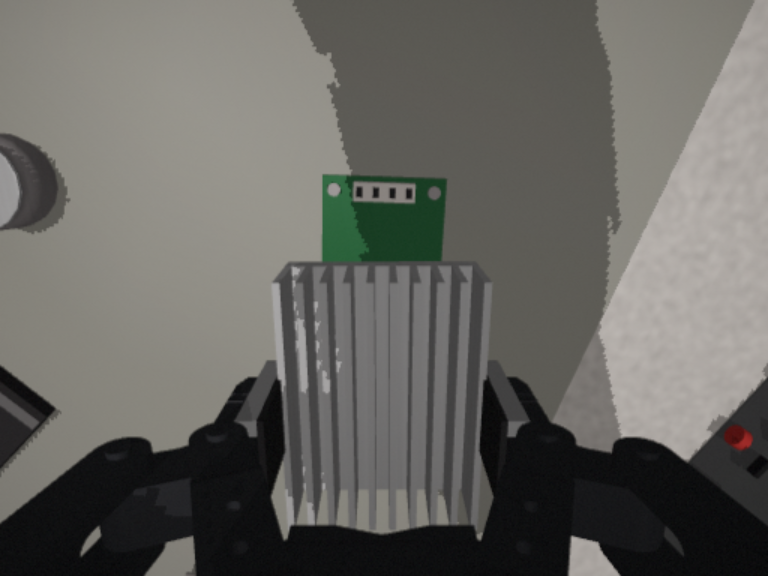

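```bash
python3 - <<'E'
from h import *
R=(617.4,168.4)
put(*R,62.76,12.5,above=80,over=1.2)
s,g=check("sink",None,-5,[*R,-27.2],pic="i")
s=look((450,384.3),106.6,150,"j"); m,c=seg(s,"board_mid"); print(c,fit(s,m,MODEL["board"],[450.1,384.2,16.6]),current_t())
s=look((450,384.3),106.6,200); m,c=seg(s,"board_mid"); print(c,fit(s,m,MODEL["board"],[450.1,384.2,16.6]),current_t())
E
```

```text
contact at 0.8999999999999986 [-2.37080007 -1.01492506  7.08511798]
t 48.0833 84.96631996415303
sink 0.72 (array([616.67481565, 168.24280716, -27.21356626]), np.float64(0.060123893531892535))
0.92 (array([449.66725837, 384.14492126,  16.52282696]), np.float64(0.02013400031689264)) 49.3417
0.93 (array([449.65956536, 384.08067711,  16.35376906]), np.float64(0.017318478678447945)) 49.7583
```

View pics/i.png

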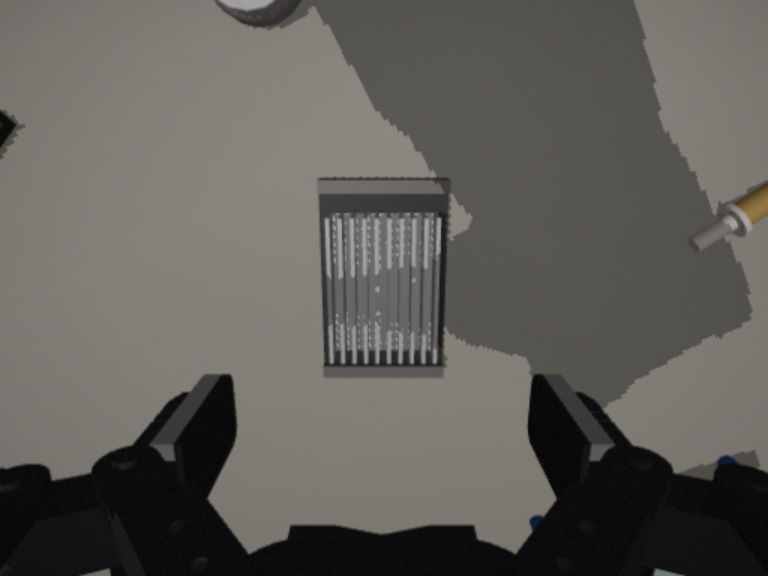

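View pics/j.png

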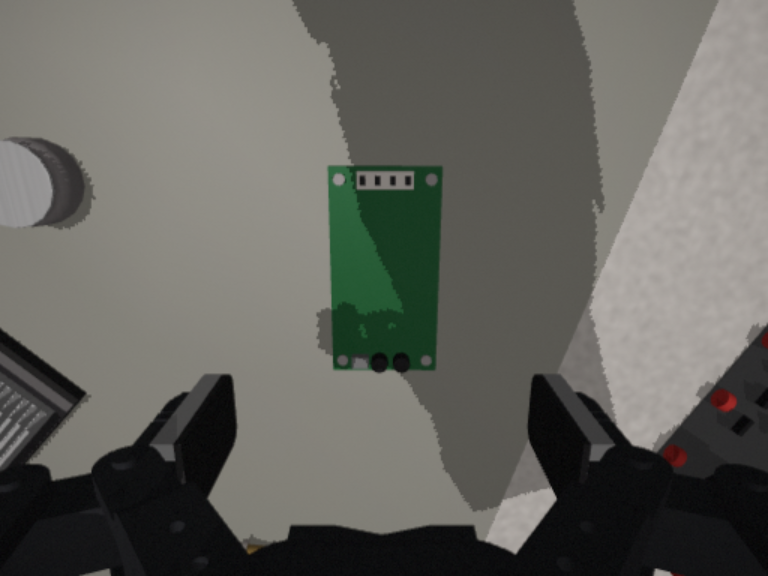

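```bash
python3 - <<'E'
from h import *
pick(449.8,384.1,106.5,0.5,50,lift=110)
s=wsnap(); cv2.imwrite("pics/k.png",cv2.resize(s["img"],None,fx=1.5,fy=1.5)[:,:,::-1])
E
```

```text
width 59.83218801718046 grip 51.66971683502197
t 52.7833 60.19913353956283 [-0.82576885 -1.02621163 -1.98120043]
```

View pics/k.png

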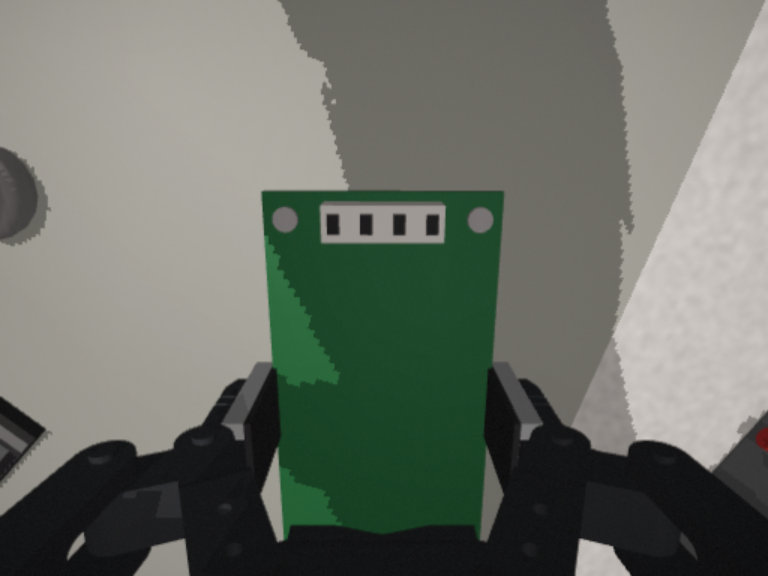

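```bash
sed -i 's/>1\.8/>th/g; s/wopen=85)/wopen=85,th=1.8)/' h.py; python3 - <<'E'
from h import *
R=(448.3,-382.7)
put(*R,103.1,10.5,above=90,over=1.0,th=5)
s,g=check("board",None,10,[*R,13.1],pic="l")
s=look((448.3,-382.7),103.1,160); m,c=seg(s,"board_mid"); print(c,fit(s,m,[P+[0,0,10] for P in MODEL["board"]],[*R,13.1]),current_t())
E
```

```text
contact at 0.8999999999999986 [-1.1773823   2.06388112  8.76011651]
t 59.9 85.30649265725246
board 0.58 (array([ 447.69621518, -383.2740989 ,   13.04460447]), np.float64(0.01629601795726251))
0.81 (array([ 448.2884009 , -383.26440544,   12.83475573]), np.float64(0.032687331071366954)) 60.35
```

View pics/l.png

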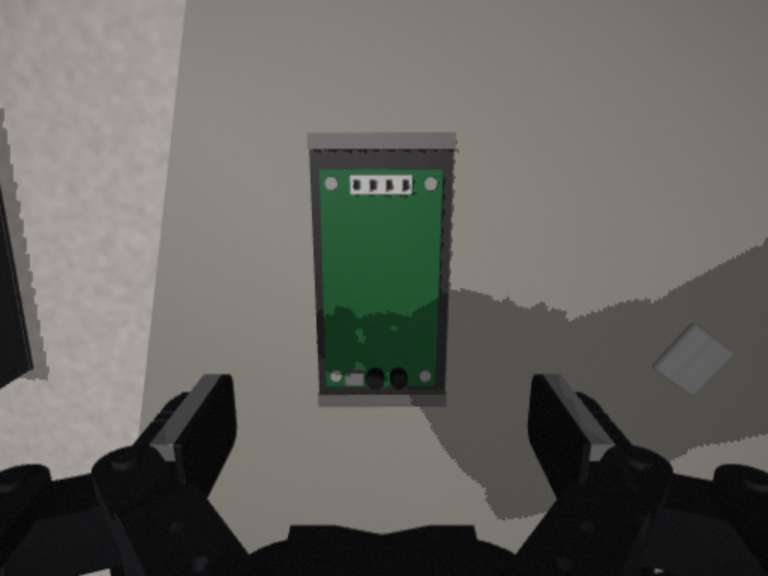

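```bash
python3 -c "
from bench import *
sleep(.5); print(job_done())"
```

```text
the job is handed in; nothing more can be done
None
```

The choke, fan, heat sink and board were moved in that order, each right way up and square on its own rest. The wrist camera puts each within about 1 mm of centre, and the job was handed in at about 61 s.

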